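Catch the guest soaps from the chute

ROBOT

A 6-joint arm with a two-finger parallel gripper is mounted at the origin on a cart in front of the work surface, level with it; the furniture and walls round the work are solid. World frame = base frame: x ahead of the robot, y to its left, z up, the work surface at z = 0. Lengths are in m, angles in degrees, forces in N, time in s.
With the tool pointing down it reaches from about 0.35 to 0.875 m from the base axis. Payload 4.2 kg.
Tool frame: the origin (TCP) lies at the very end of the fingers, on their centre line; the grasp point (between the pads) lies 19 mm behind it; z points along the fingers, y is the direction in which the jaws open and shut (so a half turn about z gives the same grasp; the last joint's range is limited). The gripper opens to 85 mm and grips with 20 to 120 N. Pads are 22 mm wide; open, the fingers measure 114 mm over their backs; the gripper's body (76 mm by 85 mm) begins 54 mm behind the grasp point. The pads swing forward as they close: fully open they stand 13 mm farther back than shut.
Start: joints at [-53.251, 22.042, 0.453, 0, -68.411, -14.817], TCP at [0.233, -0.58, 0.202] pointing down, gripper open.
Joint ranges: [-179.83, 179.83], [-69.29, 118.12], [-61.27, 80.66], [-181.25, 117.63], [-171.15, -9.14], [-177.46, 177.46]. Speed limits (degrees/s): [159.86, 159.86, 180, 180, 180, 180].

INTERFACE

Orientations are given as a 3x3 rotation matrix whose columns are the frame's x, y, z axes.
In Python, from station import sensors, get_image, camera_model, order, finder gives the robot as it stands. The module is installed in compiled form; this text tells all that it offers.
- The arm moves only by the tool drive_tool, never from a script. Its argument "moves" is a list of rows, each a list of 7 numbers: the finger opening in mm, from 0 to 85.4, then the shift along the tool's x, y, z in mm, then the turn, a rotation vector about the tool's x, y, z in degrees. A call has exactly 5 rows; each row is the pose to reach, as a shift and turn from the pose measured when the call began, along the tool's axes at that moment; what a row does not reach only later rows make up. A row lasts 1/8 s, in which the tool goes at most 62.5 mm and 10.7 degrees, less where a joint would pass 70% of its speed; a pose out of reach is approached as far as the arm can. A call with a gripper value outside its range is refused whole. The fingers move at their own pace and stop on an object; the grip force is fixed at half the most. Time passes only in rows, so rows that repeat a pose let the fingers close, or fill a call up. It gives the time, the measured TCP pose, the force and the opening at its end, in the units of the state.
- sensors.state(): the state, without advancing time (a new reading comes with each control period).
- get_image(name): name is "scene" or "top"; returns the picture (400x640x3 uint8, red, green, blue); there is no depth.
- camera_model(name): a dict with "camera_matrix" (3x3 intrinsics, pixels), "D" ([k1, k2, p1, p2, k3] as OpenCV has them; the pictures are not rectified), "rvec" (rotation vector, rad) and "tvec" (3), from world to camera coordinates, as OpenCV has them. Camera axes: x right, y down, z forward; pixel columns grow to the right and rows downward; lengths in m; the calibration is good to about 2 mm. A picture is of the moment at which its call begins. camera_model takes no time and is no camera call.
- order.sign_off(): hands the job in, once; it reports no verdict.
Trained networks look in the newest picture that a camera, given by its name, has taken for a name from the list of things; names that differ only in an ending like _2 or _b are one class to them, and where a whole thing is asked for, a point or a joint stands for the part that bears it (a point fixed in the world has none). Each returns a list of dicts, best first, with "conf" (0 to 1); they miss things now and then, are a little off and sometimes report something else, mostly with a low value. They report only what shows in the picture. A call takes as long as a camera call.
- finder.boxes_of(camera, query): "point" ([row, column] in pixels, amid what is visible of it).
- finder.masks_of(camera, query): "region" (400x640 bool, what is visible of it) and "point" ([row, column] in pixels, amid what is visible of it).
- finder.tip_of(camera, query): "point" ([row, column] in pixels: a listed point, or the origin of a listed thing).
The state is a dict: "t": time; "joints": joint angles; "dq": joint speeds; "joint_efforts": joint torques, N m; "ee_pos": TCP position; "orientation": TCP orientation; "force": force on the tool from outside, world axes, zero at the start; "moment": the same for the moment, N m; "width": finger opening in m.
Only numpy, scipy, OpenCV 4.12 (cv2) and the standard library are available. Lean on these libraries where they do the work, as an engineer would, in place of code of your own. Each camera call takes 0.05 s, during which the arm holds its last target. There are 200 camera calls.

TASK

Take the blue dish by its handle and hold it level under the mouth of the soap dispenser, lifting the red bar with the dish's rim so that the gate opens and both green soaps slide down the chute into the dish. Then put the blue dish with the two soaps back down on the table where it stood, and let go of it.

Things in the scene. Friction and masses are not known exactly. Their poses are not given: they have to be found in the camera images.
- blue_dish_handle (a point): Blue open dish, 120 g; the point to grip on its handle, a bar 16 wide (y), 24 high, from x -34 to +60 mm; underside of dish 43 mm below the point. x runs to the basin: an open box, x from +60 to +170, y -65 to +65 mm, 50 high, walls and floor 4; rim 7 mm above the point. A like orange dish, not to be used, stands 20-38 cm to one side.
- lip (a point): Fixed grey soap dispenser, 335 mm tall, reaching 200 mm back; the middle of the lower edge of its steel chute (50 mm wide, falling at 35 degrees to -x), 215 mm above the table. x points level into the dispenser, z up. Soaps drop 0 to 70 mm in front (-x) of the red bar. Free below it to 65 mm behind the lip (then foot and column); gate rails at the mouth, within y +-47, reach 8 mm below the lip.
- bar (a point): Red bar, middle of its underside: 8 mm thick, 170 mm long across y, 10 mm in front of the lip, at rest 66 mm below it. Two legs join it to the red gate plate closing the chute. Pushed straight up it raises the gate (0.8 N, falls shut by its weight): soaps pass over the bar once it is 32 mm up; stop at 52 mm. Lift with the dish's side rims, bar 15 to 40 mm inside the basin's far wall.
- soap_front_center (a point): pale green round guest soap, a disc 42 mm across and 22 mm thick, 20 to 45 g; the point is its centre. It lies flat on the chute, the lower of the two, against the gate, and slides freely (the chute is polished) as soon as the gate is up.
- soap_rear_center (a point): pale green round guest soap, a disc 42 mm across and 22 mm thick, 20 to 45 g; the point is its centre. It lies flat on the chute, the upper of the two, behind the front one, and slides freely (the chute is polished) as soon as the gate is up.

How it is judged:
By the outcome, as a careful person would: the job done as asked, in the order asked, and still so for the second after the job is handed in, with the robot touching nothing.
It also fails if it takes over 64 s, if anything falls off the work surface, if the arm or the gripper's body presses on something with over 40 N, if the wrist force passes 120 N, or if a joint passes its speed limit or range.

## Working session

There is one attempt and no reset: what is moved stays moved. The work goes in short steps, Python scripts to look and compute and a tool call to move; the robot and the scene stay as the last step left them, time stands still between calls to the robot, and variables do not carry over. Pictures are saved under pics/ and viewed, about 8 in all and at most 12, crops included, and the job is handed in when it is done.

Besides the shell and the picture viewer there is one more tool, called after ">>>" by a JSON object that holds its "fn" and its "kwargs". drive_tool: Moves the arm, as the interface text tells. Its arguments: {"type":"object","properties":{"moves":{"type":"array"}},"required":["moves"]}

```bash
mkdir -p pics; cat > h.py <<'E'
import numpy as np, cv2
from station import sensors,get_image,camera_model,order,finder
def cam(n):
    m=camera_model(n);K=np.array(m["camera_matrix"],float);D=np.array(m["D"],float)
    r=np.array(m["rvec"],float).reshape(3,1);t=np.array(m["tvec"],float).reshape(3,1)
    return K,D,r,t
def ray(n,rc):
    K,D,r,t=cam(n);u=cv2.undistortPoints(np.array([[[rc[1],rc[0]]]],float),K,D)[0,0]
    R=cv2.Rodrigues(r)[0];return (-R.T@t).ravel(),R.T@np.array([u[0],u[1],1])
def atz(n,rc,z):
    o,d=ray(n,rc);return o+d*(z-o[2])/d[2]
def tri(a,b):
    (o1,d1),(o2,d2)=ray("scene",a),ray("top",b)
    s=np.linalg.lstsq(np.c_[d1,-d2],o2-o1,rcond=None)[0]
    p,q=o1+d1*s[0],o2+d2*s[1];return (p+q)/2,np.linalg.norm(p-q)
def proj(n,P):
    K,D,r,t=cam(n);return cv2.projectPoints(np.array(P,float).reshape(-1,1,3),r,t,K,D)[0].reshape(-1,2)[:,::-1]
def save(n,f): 
    im=get_image(n);cv2.imwrite(f,im[:,:,::-1]);return im
E
python3 - <<'E'
from h import *
np.set_printoptions(precision=4,suppress=True)
print(sensors.state())
for n in("scene","top"):
    save(n,f"pics/{n}0.png"); print(n,ray(n,(200,320)))
res={}
for q in("blue_dish_handle","lip","bar","soap_front_center","soap_rear_center"):
    for n in("scene","top"):
        r=finder.tip_of(n,q);res[q,n]=r;print(q,n,[(np.round(x["point"],1),round(x["conf"],2)) for x in r[:3]])
    if res[q,"scene"] and res[q,"top"]:print(tri(res[q,"scene"][0]["point"],res[q,"top"][0]["point"]))
E
```

```text
{'t': 0.0, 'joints': array([-53.2495,  22.0923,   0.3788,  -0.0286, -68.4104, -14.8159]), 'dq': array([-0.0284, -0.0411,  0.0225,  0.0505,  0.0314,  0.0023]), 'joint_efforts': array([  0.0028, -39.2285,  18.8399,   4.1861,  -0.0047,   0.    ]), 'ee_pos': array([ 0.2332, -0.5792,  0.201 ]), 'orientation': array([[-0.9277, -0.3734, -0.0009],
       [-0.3734,  0.9277,  0.002 ],
       [ 0.0001,  0.0022, -1.    ]]), 'force': array([-0.393 ,  0.0577,  0.7441]), 'moment': array([ 0.0272, -0.0245,  0.0254]), 'width': 0.08578141291551093}
scene (array([-0.1674,  0.6112,  0.8486]), array([ 0.6412, -0.5144, -0.5698]))
top (array([0.3471, 0.0189, 1.3513]), array([ 0.19  , -0.0039, -0.982 ]))
blue_dish_handle scene [(array([216.5, 420.9]), 0.71)]
blue_dish_handle top [(array([250.6, 423. ]), 0.86)]
(array([ 0.4326, -0.2947,  0.0518]), np.float64(0.004355643720849084))
lip scene [(array([223.9, 240.1]), 0.8)]
lip top [(array([187.4, 228.1]), 0.59)]
(array([0.6077, 0.2637, 0.2137]), np.float64(0.010716033426904768))
bar scene [(array([245. , 244.6]), 0.97), (array([226.8, 240.6]), 0.24)]
bar top [(array([200.7, 235.9]), 0.86), (array([170.8, 222.7]), 0.28)]
(array([0.5877, 0.2617, 0.1511]), np.float64(0.007471137335198078))
soap_front_center scene [(array([213.9, 237.6]), 0.61)]
soap_front_center top [(array([185.3, 229.1]), 0.38)]
(array([0.6104, 0.2592, 0.2409]), np.float64(0.0006353048550979964))
soap_rear_center scene [(array([207.5, 221. ]), 0.4)]
soap_rear_center top [(array([172.1, 219.8]), 0.64)]
(array([0.6459, 0.2833, 0.2533]), np.float64(0.0024732608669377947))
```

View pics/scene0.png

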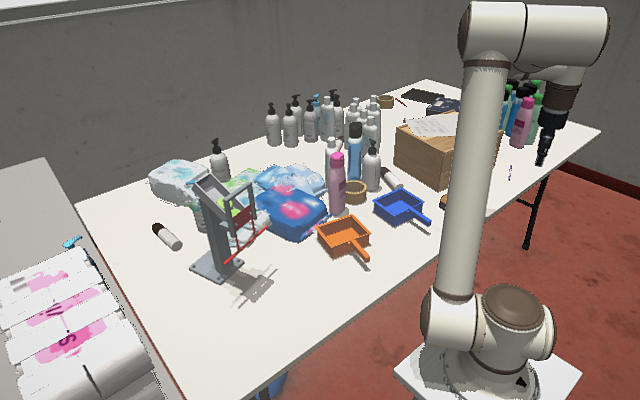

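View pics/top0.png

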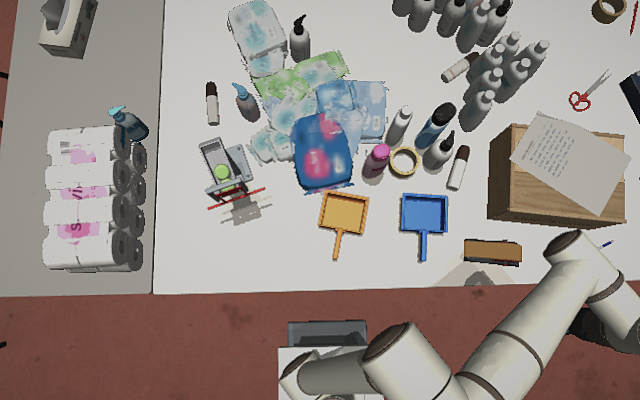

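The top view shows the blue dish at about (row 215, col 424) with its handle toward the robot. The orange dish is at (213, 344), and the dispenser at (170, 225) with its red bar from (208, 208) to (190, 267). Next I'll measure the yaws and refine the dish and bar positions.

```bash
cat > fit.py <<'E'
from h import *
from scipy.optimize import minimize
def hullmask(n,boxes,T):
    m=np.zeros((1600,2560),np.uint8)
    for (a,b) in boxes:
        P=np.array([[x,y,z] for x in(a[0],b[0]) for y in (a[1],b[1]) for z in(a[2],b[2])])/1000
        uv=proj(n,P@T[0].T+T[1])[:,::-1]*4+1.5
        cv2.fillConvexPoly(m,cv2.convexHull(uv.astype(np.float32)).astype(np.int32),1)
    return cv2.resize(m.astype(np.float32),(640,400),interpolation=cv2.INTER_AREA)
DISH=[((60,-65,-43),(170,65,7)),((-34,-8,-12),(60,8,12))]
def T(p,z): c,s=np.cos(p[2]),np.sin(p[2]);return np.array([[c,-s,0],[s,c,0],[0,0,1]]),np.array([p[0],p[1],z])
def fitdish(masks,p0,z=.043):
    f=lambda p:sum(np.abs(hullmask(n,DISH,T(p,z))-m).sum()/m.sum() for n,m in masks.items())
    best=min((minimize(f,[p0[0],p0[1],a],method="Nelder-Mead",options=dict(initial_simplex=[[p0[0],p0[1],a],[p0[0]+.01,p0[1],a],[p0[0],p0[1]+.01,a],[p0[0],p0[1],a+.1]],maxiter=120)) for a in p0[2]),key=lambda r:r.fun)
    return best.x,best.fun
E
python3 - <<'E'
from fit import *
np.set_printoptions(precision=4,suppress=True)
ms={}
for n in("scene","top"):
    im=cv2.imread(f"pics/{n}0.png");hsv=cv2.cvtColor(im,cv2.COLOR_BGR2HSV)
    get_image(n);r=finder.masks_of(n,"blue_dish_handle");print(n,[(x["conf"],x["region"].sum(),x["point"]) for x in r])
    ms[n]=r[0]["region"].astype(np.float32)
for k in(["top"],["scene"],["scene","top"]):print(k,fitdish({n:ms[n] for n in k},[.433,-.295,(-.1,.1)]))
# bar ends
for n in("scene","top"):
    im=cv2.imread(f"pics/{n}0.png");hsv=cv2.cvtColor(im,cv2.COLOR_BGR2HSV)
    m=((hsv[...,0]<6)|(hsv[...,0]>174))&(hsv[...,1]>150)&(hsv[...,2]>60)
    c={"scene":(245,244),"top":(200,236)}[n]
    w=np.zeros_like(m);w[c[0]-35:c[0]+35,c[1]-42:c[1]+42]=1
    ys,xs=np.nonzero(m&w)
    i,j=xs.argmin(),xs.argmax();print(n,len(xs),(ys[i],xs[i]),(ys[j],xs[j]))
    if n=="scene":L=(ys[i],xs[i]),(ys[j],xs[j])
    else:M=(ys[i],xs[i]),(ys[j],xs[j])
for a,b in zip(L,M):
    print(tri(a,b),atz("scene",a,.153),atz("top",b,.153))
E
```

```text
scene [(0.85, np.int64(1454), [209.0, 399.5])]
top [(0.61, np.int64(1987), [215.2, 423.6])]
['top'] (array([ 0.4361, -0.2968, -0.133 ]), np.float64(0.08294539153575897))
['scene'] (array([ 0.4316, -0.2962, -0.1289]), np.float64(0.06288686394691467))
['scene', 'top'] (array([ 0.4333, -0.2969, -0.1262]), np.float64(0.16002312302589417))
scene 90 (np.int64(262), np.int64(224)) (np.int64(226), np.int64(267))
top 129 (np.int64(208), np.int64(208)) (np.int64(188), np.int64(264))
(array([0.5655, 0.3389, 0.1551]), np.float64(0.00044646434288309923)) [0.5675 0.3379 0.153 ] [0.566  0.3396 0.153 ]
(array([0.6195, 0.1754, 0.1517]), np.float64(0.002342029825882975)) [0.617  0.1755 0.153 ] [0.62   0.1761 0.153 ]
```

```bash
python3 - <<'E'
import cv2
a=cv2.imread("pics/scene0.png")[160:290,170:300];b=cv2.imread("pics/top0.png")[120:235,180:295]
cv2.imwrite("pics/crop1.png",cv2.hconcat([cv2.resize(a,(400,400),interpolation=0),cv2.resize(b,(400,400),interpolation=0)]))
E
```

```text
(no output)
```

View pics/crop1.png

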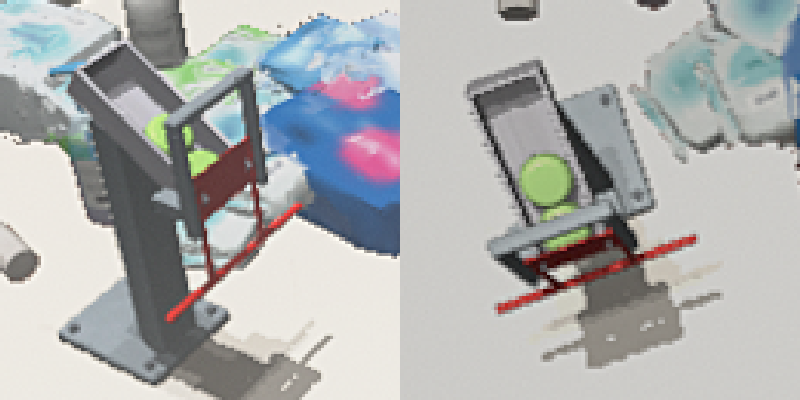

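```bash
cat >> h.py <<'E'
from scipy.spatial.transform import Rotation as Ro
def down(y):
    y=np.radians(y);x=np.array([np.cos(y),np.sin(y),0]);z=np.array([0,0,-1.]);return np.c_[x,np.cross(z,x),z]
def go(p,yaw):
    s=sensors.state();R=s["orientation"]
    print("from",s["ee_pos"].round(4),"w",round(s["width"],4),"F",s["force"].round(1),"t",s["t"])
    print("shift mm",(R.T@(np.array(p)-s["ee_pos"])*1000).round(1),"turn",np.degrees(Ro.from_matrix(R.T@down(yaw)).as_rotvec()).round(2))
E
python3 -c "
from h import *
go([.4333,-.297,.13],172.7)"
```

```text
from [ 0.2335 -0.5797  0.2021] w 0.0857 F [0.2 0.7 0.8] t 0.8
shift mm [-291.   187.6   72.1] turn [-0.    0.   29.23]
```

>>> {"fn": "drive_tool", "kwargs": {"moves": [[85,-49,31,8,0,0,6],[85,-97,63,16,0,0,12],[85,-146,94,24,0,0,18],[85,-194,125,32,0,0,24],[85,-243,156,50,0,0,29.2]]}}

```text
t: 1.42
ee_pos: [0.4022, -0.3431, 0.1529]
orientation: [[-0.992, 0.129, 0.003], [0.129, 0.992, -0.002], [-0.003, -0.001, -1.0]]
force: [1.6, 0.8, -0.6]
width: 0.0851
```

```bash
python3 -c "
from h import *
go([.4333,-.297,.09],172.7)"
```

```text
from [ 0.4022 -0.3431  0.1529] w 0.0851 F [ 1.6  0.8 -0.6] t 1.425
shift mm [-24.7  49.8  62.9] turn [-0.07  0.17 -0.14]
```

>>> {"fn": "drive_tool", "kwargs": {"moves": [[85,-12,25,20,0,0,0],[85,-25,50,40,0,0,0],[85,-25,50,63,0,0,0],[85,-25,50,63,0,0,0],[85,-25,50,63,0,0,0]]}}

```text
t: 2.05
ee_pos: [0.4342, -0.2974, 0.0908]
orientation: [[-0.992, 0.129, 0.004], [0.129, 0.992, -0.002], [-0.004, -0.002, -1.0]]
force: [0.8, 0.1, -0.6]
width: 0.085
```

```bash
python3 -c "
from h import *
go([.4333,-.297,.024],172.7)
a=save('scene','pics/s1.png');b=save('top','pics/t1.png')
s=sensors.state()
for n in('scene','top'): print(proj(n,[s['ee_pos'],[.4333,-.297,.043]]))
cv2.imwrite('pics/c2.png',cv2.hconcat([cv2.resize(x,(400,400)) for x in (a[150:270,360:480,::-1],b[180:300,370:490,::-1])]))"
```

```text
from [ 0.4342 -0.2974  0.0908] w 0.085 F [ 0.8  0.1 -0.6] t 2.05
shift mm [ 1.2  0.4 66.8] turn [-0.11  0.24 -0.14]
[[206.22911758 423.15980419]
 [218.25886167 421.52501632]]
[[248.4829419  426.54897576]
 [249.99910149 422.56618631]]
```

View pics/c2.png

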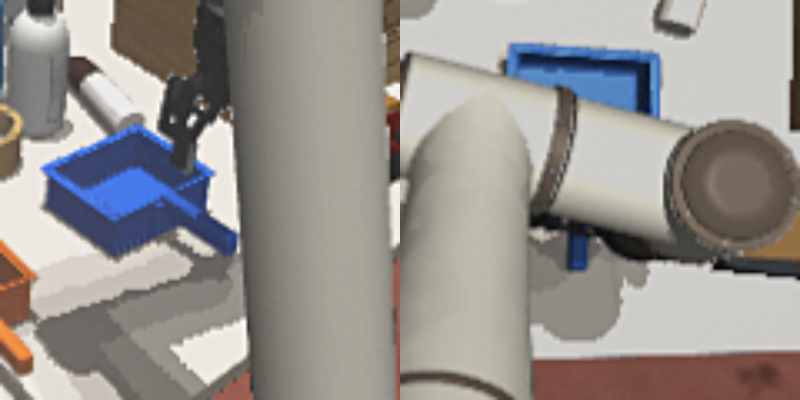

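>>> {"fn": "drive_tool", "kwargs": {"moves": [[85,0,0,20,0,0.2,0],[85,1,0,40,0,0.2,0],[85,1,0,58,0,0.2,0],[85,1,0,68,0,0.2,0],[50,1,0,68,0,0.2,0]]}}

```text
t: 2.78
ee_pos: [0.4334, -0.2978, 0.0231]
orientation: [[-0.991, 0.13, 0.001], [0.13, 0.991, -0.002], [-0.001, -0.002, -1.0]]
force: [0.6, -0.1, 0.2]
width: 0.0692
```

>>> {"fn": "drive_tool", "kwargs": {"moves": [[20,0,0,0,0,0,0],[0,0,0,0,0,0,0],[0,0,0,0,0,0,0],[0,0,0,0,0,0,0],[0,0,0,0,0,0,0]]}}

```text
t: 3.4
ee_pos: [0.4334, -0.2978, 0.0233]
orientation: [[-0.992, 0.13, 0.001], [0.13, 0.992, -0.002], [-0.001, -0.002, -1.0]]
force: [-0.4, 1.1, 1.6]
width: 0.0123
```

>>> {"fn": "drive_tool", "kwargs": {"moves": [[0,0,0,0,0,0,0],[0,0,0,0,0,0,0],[0,0,0,-8,0,0,0],[0,0,0,-16,0,0,0],[0,0,0,-30,0,0,0]]}}

```text
t: 4.03
ee_pos: [0.4329, -0.2976, 0.0536]
orientation: [[-0.991, 0.13, -0.0], [0.13, 0.991, -0.002], [0.0, -0.002, -1.0]]
force: [-0.2, 0.3, -1.3]
width: 0.0125
```

```bash
python3 -c "
from h import *
go([.365,-.297,.15],172.7)
go([.365,.14,.109],198.3)
a=save('scene','pics/s2.png')
cv2.imwrite('pics/c3.png',cv2.resize(a[130:290,340:500,::-1],(560,560)))"
```

```text
from [ 0.4329 -0.2976  0.0536] w 0.0125 F [-0.2  0.3 -1.3] t 4.025
shift mm [ 67.4  -8.5 -96.3] turn [-0.09 -0.   -0.18]
from [ 0.4329 -0.2976  0.0536] w 0.0125 F [-0.2  0.3 -1.3] t 4.025
shift mm [124.3 424.9 -56.1] turn [-9.000e-02 -2.000e-02 -2.578e+01]
```

View pics/c3.png

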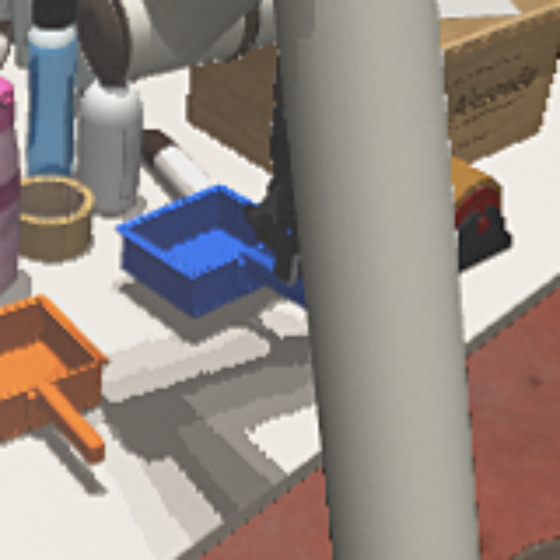

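>>> {"fn": "drive_tool", "kwargs": {"moves": [[0,8,-1,-12,0,0,0],[0,18,-2,-24,0,0,0],[0,30,-4,-36,0,0,0],[0,42,-5,-48,0,0,0],[0,53,-7,-55,0,0,0]]}}

```text
t: 4.7
ee_pos: [0.3801, -0.2983, 0.1117]
orientation: [[-0.992, 0.13, 0.005], [0.13, 0.992, -0.004], [-0.006, -0.003, -1.0]]
force: [0.3, -0.5, -1.2]
width: 0.0127
```

```bash
python3 -c "
from h import *
go([.38,.14,.108],198.3)"
```

```text
from [ 0.3801 -0.2983  0.1117] w 0.0127 F [ 0.3 -0.5 -1.2] t 4.7
shift mm [ 57.  434.6   2. ] turn [ -0.26   0.27 -25.75]
```

>>> {"fn": "drive_tool", "kwargs": {"moves": [[0,3,25,0,0,0.2,-1.5],[0,8,65,1,0,0.3,-4],[0,14,110,1,0,0.3,-6.5],[0,20,155,2,0,0.3,-9],[0,26,200,2,0,0.3,-12]]}}

```text
t: 5.32
ee_pos: [0.3797, -0.0955, 0.1091]
orientation: [[-0.997, -0.081, 0.0], [-0.081, 0.997, -0.004], [0.0, -0.004, -1.0]]
force: [0.7, -0.4, -1.3]
width: 0.0124
```

```bash
python3 -c "
from h import *
go([.38,.14,.108],198.3)"
```

```text
from [ 0.3797 -0.0955  0.1091] w 0.0124 F [ 0.7 -0.4 -1.3] t 5.325
shift mm [-1.930e+01  2.347e+02  2.000e-01] turn [ -0.22  -0.04 -13.68]
```

>>> {"fn": "drive_tool", "kwargs": {"moves": [[0,-4,50,0,0,0,-3],[0,-8,100,0,0,0,-6],[0,-12,150,0,0,0,-9],[0,-16,195,0,-0.2,0,-12],[0,-19,235,0,-0.2,0,-13.7]]}}

```text
t: 5.95
ee_pos: [0.3792, 0.1417, 0.1085]
orientation: [[-0.949, -0.316, -0.0], [-0.316, 0.949, 0.0], [0.0, 0.0, -1.0]]
force: [0.5, 0.4, -1.2]
width: 0.0127
```

```bash
python3 -c "
from h import *
go([.4036,.1946,.108],198.3)
go([.4606,.2134,.108],198.3)"
```

```text
from [0.3792 0.1417 0.1085] w 0.0127 F [ 0.5  0.4 -1.2] t 5.95
shift mm [-39.9  42.5   0.5] turn [ 0.01 -0.01  0.13]
from [0.3792 0.1417 0.1085] w 0.0127 F [ 0.5  0.4 -1.2] t 5.95
shift mm [-99.9  42.3   0.5] turn [ 0.01 -0.01  0.13]
```

Move in front of the dispenser, then look before going under the bar.

>>> {"fn": "drive_tool", "kwargs": {"moves": [[0,-10,15,0,0,0,0],[0,-25,30,0,0,0,0],[0,-40,42,0,0,0,0],[0,-40,42,0,0,0,0],[0,-40,42,0,0,0,0]]}}

```text
t: 6.58
ee_pos: [0.4036, 0.1933, 0.1081]
orientation: [[-0.949, -0.315, -0.001], [-0.315, 0.949, -0.001], [0.002, -0.0, -1.0]]
force: [-1.0, -0.0, -1.4]
width: 0.0122
```

```bash
python3 - <<'E'
from fit import *
np.set_printoptions(precision=4,suppress=True)
go([.4606,.2134,.108],198.3)
a=save('scene','pics/s4.png');b=save('top','pics/t4.png')
ms={}
for n in("scene","top"):
    get_image(n);r=finder.masks_of(n,"blue_dish_handle");print(n,[(x["conf"],x["region"].sum(),x["point"]) for x in r[:3]])
    if r:ms[n]=r[0]["region"].astype(np.float32)
p=sensors.state()["ee_pos"]
for n in ms:print(n,fitdish({n:ms[n]},[p[0],p[1],(.32,)],p[2]+.0197))
cv2.imwrite('pics/c4.png',cv2.hconcat([cv2.resize(x,(400,400)) for x in (a[160:310,170:320,::-1],b[130:280,180:330,::-1])]))
E
```

```text
from [0.4036 0.1933 0.1081] w 0.0122 F [-1.  -0.  -1.4] t 6.575
shift mm [-60.4   1.2  -0. ] turn [-0.02 -0.1   0.06]
scene [(0.76, np.int64(1999), [273.1, 269.3])]
top [(0.57, np.int64(1712), [223.9, 249.9])]
scene (array([0.3975, 0.1963, 0.3393]), np.float64(0.3615557849407196))
top (array([0.407 , 0.1923, 0.32  ]), np.float64(0.3503212630748749))
```

View pics/c4.png

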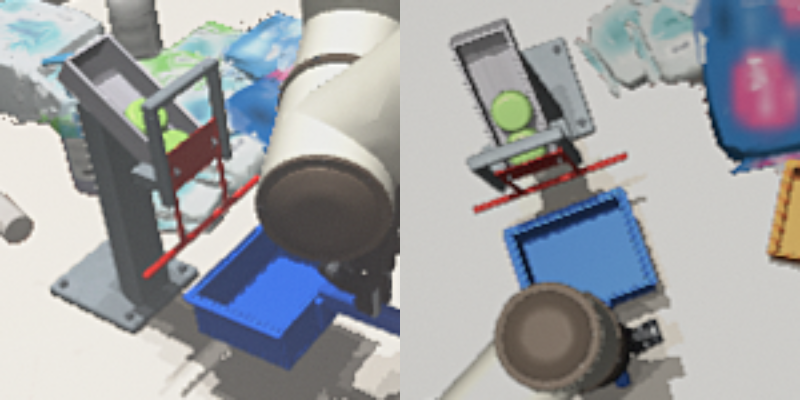

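>>> {"fn": "drive_tool", "kwargs": {"moves": [[0,-12,0,0,0,0,0],[0,-28,1,0,0,0,0],[0,-45,1,0,0,0,0],[0,-60,1,0,0,0,0],[0,-60,1,0,0,0,0]]}}

```text
t: 7.5
ee_pos: [0.4616, 0.2142, 0.1082]
orientation: [[-0.949, -0.315, -0.0], [-0.315, 0.949, -0.0], [0.0, -0.0, -1.0]]
force: [-1.0, -0.6, -2.2]
width: 0.0125
```

```bash
python3 - <<'E'
from fit import *
np.set_printoptions(precision=4,suppress=True)
go([.4606,.2134,.155],198.3)
a=save('scene','pics/s5.png');b=save('top','pics/t5.png')
cv2.imwrite('pics/c5.png',cv2.hconcat([cv2.resize(x,(400,400)) for x in (a[170:300,180:310,::-1],b[135:265,180:310,::-1])]))
E
```

```text
from [0.4616 0.2142 0.1082] w 0.0125 F [-1.  -0.6 -2.2] t 7.5
shift mm [  1.2  -0.4 -46.8] turn [-0.   -0.01  0.07]
```

View pics/c5.png

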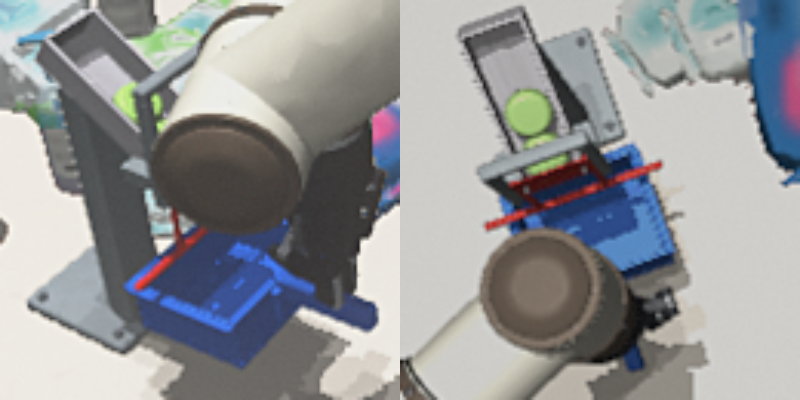

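>>> {"fn": "drive_tool", "kwargs": {"moves": [[0,0,0,-12,0,0,0],[0,0,0,-24,0,0,0],[0,0,0,-36,0,0,0],[0,0,0,-47,0,0,0],[0,0,0,-56,0,0,0]]}}

```text
t: 8.22
ee_pos: [0.46, 0.2134, 0.165]
orientation: [[-0.949, -0.315, -0.001], [-0.315, 0.949, -0.0], [0.001, 0.0, -1.0]]
force: [-0.6, -0.3, -2.3]
width: 0.0121
```

>>> {"fn": "drive_tool", "kwargs": {"moves": [[0,0,0,0,0,0,0],[0,0,0,0,0,0,0],[0,0,0,0,0,0,0],[0,0,0,0,0,0,0],[0,0,0,0,0,0,0]]}}

```text
t: 8.85
ee_pos: [0.4598, 0.2132, 0.1647]
orientation: [[-0.949, -0.315, -0.002], [-0.315, 0.949, -0.001], [0.002, -0.0, -1.0]]
force: [0.2, -0.1, -3.3]
width: 0.0121
```

```bash
python3 - <<'E'
from fit import *
np.set_printoptions(precision=4,suppress=True)
go([.4606,.2134,.108],198.3)
a=save('scene','pics/s6.png');b=save('top','pics/t6.png')
cv2.imwrite('pics/c6.png',cv2.hconcat([cv2.resize(x,(400,400)) for x in (a[170:300,180:310,::-1],b[135:265,180:310,::-1])]))
E
```

```text
from [0.4598 0.2132 0.1647] w 0.0121 F [ 0.2 -0.1 -3.3] t 8.85
shift mm [-0.9 -0.1 56.7] turn [-0.01 -0.11  0.08]
```

View pics/c6.png

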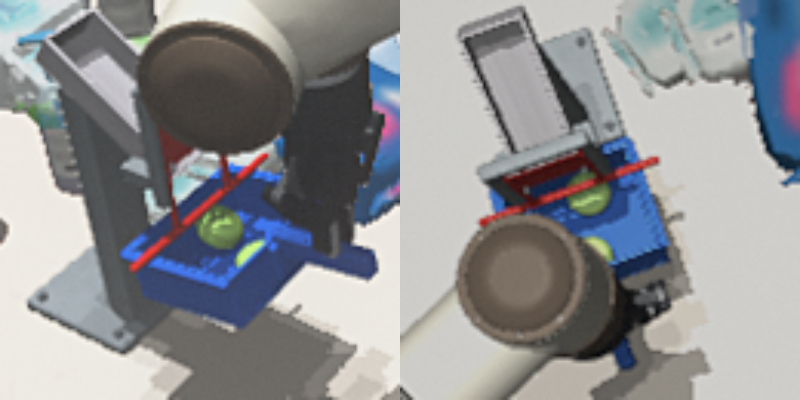

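Both soaps are in the basin and the chute is empty. Now I'll lower the dish and back out.

>>> {"fn": "drive_tool", "kwargs": {"moves": [[0,0,0,10,0,0,0],[0,0,0,22,0,0,0],[0,0,0,36,0,0,0],[0,0,0,50,0,0,0],[0,0,0,60,0,0,0]]}}

```text
t: 9.57
ee_pos: [0.4595, 0.213, 0.1036]
orientation: [[-0.949, -0.315, -0.002], [-0.315, 0.949, -0.002], [0.003, -0.001, -1.0]]
force: [0.7, -0.3, -1.6]
width: 0.0122
```

>>> {"fn": "drive_tool", "kwargs": {"moves": [[0,0,0,0,0,0,0],[0,10,0,0,0,0,0],[0,22,0,0,0,0,0],[0,38,0,0,0,0,0],[0,55,0,0,0,0,0]]}}

```text
t: 10.2
ee_pos: [0.4061, 0.1951, 0.1041]
orientation: [[-0.949, -0.315, -0.002], [-0.315, 0.949, -0.001], [0.002, -0.0, -1.0]]
force: [-0.5, -0.2, -1.9]
width: 0.0122
```

```bash
python3 - <<'E'
from h import *
go([.38,.14,.108],198.3)
E
```

```text
from [0.4061 0.1951 0.1041] w 0.0122 F [-0.5 -0.2 -1.9] t 10.2
shift mm [ 42.1 -44.1  -3.8] turn [-0.02 -0.14  0.08]
```

>>> {"fn": "drive_tool", "kwargs": {"moves": [[0,12,-10,-1,0,0,0],[0,24,-25,-2,0,0,0],[0,36,-42,-4,0,-0.1,1.5],[0,38,-66,-4,0,-0.1,3],[0,36,-92,-4,0,-0.1,4.5]]}}

```text
t: 10.82
ee_pos: [0.4007, 0.0948, 0.1085]
orientation: [[-0.971, -0.238, -0.0], [-0.238, 0.971, -0.0], [0.0, -0.0, -1.0]]
force: [-0.0, 0.5, -1.7]
width: 0.0119
```

```bash
python3 - <<'E'
from h import *
go([.38,-.298,.105],172.7)
E
```

```text
from [0.4007 0.0948 0.1085] w 0.0119 F [-0.   0.5 -1.7] t 10.825
shift mm [ 113.6 -376.6    3.7] turn [-2.000e-02 -1.000e-02  2.108e+01]
```

>>> {"fn": "drive_tool", "kwargs": {"moves": [[0,12,-36,0,0,0,2],[0,24,-74,0,0,0,4],[0,36,-112,0,0,0,6],[0,48,-150,0,0,0,8.5],[0,60,-188,0,0,0,11]]}}

```text
t: 11.45
ee_pos: [0.3864, -0.1042, 0.1089]
orientation: [[-0.999, -0.045, 0.001], [-0.045, 0.999, -0.0], [-0.001, -0.0, -1.0]]
force: [0.3, 0.6, -1.7]
width: 0.0123
```

```bash
python3 - <<'E'
from h import *
go([.38,-.298,.105],172.7)
E
```

```text
from [ 0.3864 -0.1042  0.1089] w 0.0123 F [ 0.3  0.6 -1.7] t 11.45
shift mm [  15.2 -193.3    4. ] turn [-0.02  0.04  9.9 ]
```

>>> {"fn": "drive_tool", "kwargs": {"moves": [[0,3,-42,0,0,0,2],[0,6,-85,0,0,0,4],[0,9,-128,0,0,0,6],[0,12,-168,0,0,0,8.3],[0,15,-193,0,0,0,9.9]]}}

```text
t: 12.08
ee_pos: [0.379, -0.3002, 0.109]
orientation: [[-0.991, 0.131, 0.0], [0.131, 0.991, -0.001], [-0.001, -0.001, -1.0]]
force: [0.3, 0.2, -1.4]
width: 0.0125
```

```bash
python3 - <<'E'
from h import *
go([.4334,-.2978,.06],172.6)
E
```

```text
from [ 0.379  -0.3002  0.109 ] w 0.0125 F [ 0.3  0.2 -1.4] t 12.075
shift mm [-53.6   9.5  49. ] turn [-0.04  0.03 -0.15]
```

>>> {"fn": "drive_tool", "kwargs": {"moves": [[0,-14,2,8,0,0,0],[0,-30,5,20,0,0,0],[0,-46,8,34,0,0,0],[0,-54,9,49,0,0,0],[0,-54,9,54,0,0,0]]}}

```text
t: 12.7
ee_pos: [0.4334, -0.2974, 0.0533]
orientation: [[-0.991, 0.13, -0.003], [0.13, 0.991, 0.0], [0.003, 0.0, -1.0]]
force: [0.2, 0.1, -1.6]
width: 0.0122
```

```bash
python3 - <<'E'
from h import *
go([.4334,-.2978,.0235],172.6)
a=save('scene','pics/s7.png');b=save('top','pics/t7.png')
cv2.imwrite('pics/c7.png',cv2.hconcat([cv2.resize(x,(400,400)) for x in (a[150:270,360:480,::-1],b[180:300,370:490,::-1])]))
E
```

```text
from [ 0.4334 -0.2974  0.0533] w 0.0122 F [ 0.2  0.1 -1.6] t 12.7
shift mm [-0.1 -0.4 29.8] turn [ 0.   -0.15 -0.08]
```

View pics/c7.png

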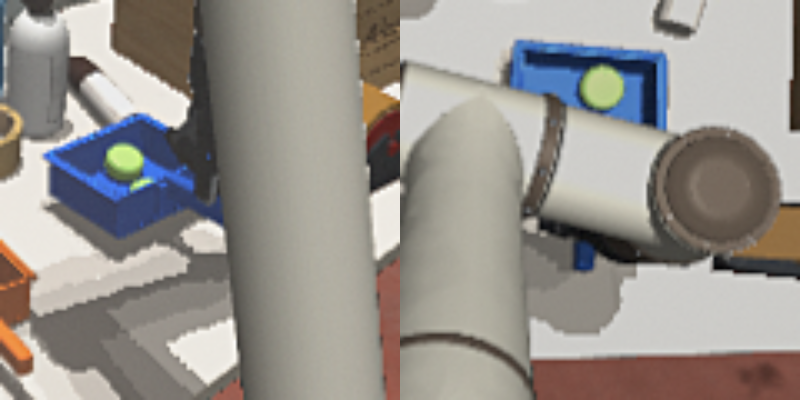

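Both soaps are still in the dish, which is above its old place. I'll lower it slowly.

>>> {"fn": "drive_tool", "kwargs": {"moves": [[0,0,0,10,0,0,0],[0,0,0,18,0,0,0],[0,0,0,24,0,0,0],[0,0,0,28,0,0,0],[0,0,0,29.5,0,0,0]]}}

```text
t: 13.42
ee_pos: [0.4327, -0.2978, 0.0244]
orientation: [[-0.991, 0.131, -0.002], [0.131, 0.991, 0.0], [0.002, -0.0, -1.0]]
force: [-1.4, 0.6, 0.3]
width: 0.0124
```

>>> {"fn": "drive_tool", "kwargs": {"moves": [[0,0,0,0,0,0,0],[0,0,0,0.4,0,0,0],[0,0,0,0.8,0,0,0],[0,0,0,0.8,0,0,0],[0,0,0,0.8,0,0,0]]}}

```text
t: 14.05
ee_pos: [0.4329, -0.2979, 0.0239]
orientation: [[-0.991, 0.131, -0.002], [0.131, 0.991, -0.0], [0.002, -0.0, -1.0]]
force: [-0.6, 1.1, 1.3]
width: 0.0125
```

>>> {"fn": "drive_tool", "kwargs": {"moves": [[30,0,0,0,0,0,0],[60,0,0,0,0,0,0],[85,0,0,0,0,0,0],[85,0,0,0,0,0,0],[85,0,0,0,0,0,0]]}}

```text
t: 14.68
ee_pos: [0.4329, -0.2979, 0.0239]
orientation: [[-0.991, 0.131, -0.002], [0.131, 0.991, -0.0], [0.002, -0.0, -1.0]]
force: [-0.2, 0.0, 0.6]
width: 0.0852
```

>>> {"fn": "drive_tool", "kwargs": {"moves": [[85,0,0,0,0,0,0],[85,0,0,-12,0,0,0],[85,0,0,-35,0,0,0],[85,0,0,-70,0,0,0],[85,0,0,-110,0,0,0]]}}

```text
t: 15.3
ee_pos: [0.4328, -0.2978, 0.1355]
orientation: [[-0.991, 0.131, -0.002], [0.131, 0.991, -0.0], [0.002, -0.0, -1.0]]
force: [0.2, -0.7, 0.1]
width: 0.0853
```

>>> {"fn": "drive_tool", "kwargs": {"moves": [[85,25,-20,-30,0,0,0],[85,50,-55,-60,0,0,0],[85,75,-95,-60,0,0,0],[85,95,-130,-60,0,0,0],[85,110,-160,-60,0,0,0]]}}

```text
t: 15.92
ee_pos: [0.3018, -0.4431, 0.197]
orientation: [[-0.991, 0.131, -0.001], [0.131, 0.991, -0.001], [0.001, -0.001, -1.0]]
force: [1.0, 0.2, 0.4]
width: 0.0847
```

```bash
python3 - <<'E'
from fit import *
go([.4334,-.2978,.0235],172.6)
a=save('scene','pics/s8.png');b=save('top','pics/t8.png')
for n in("scene","top"):
    get_image(n);r=finder.masks_of(n,"blue_dish_handle");print(n,[(x["conf"],x["region"].sum(),x["point"]) for x in r[:2]])
    if r: print(fitdish({n:r[0]["region"].astype(np.float32)},[.433,-.297,(-.127,)]))
cv2.imwrite('pics/c8.png',cv2.hconcat([cv2.resize(x,(400,400)) for x in (a[130:330,280:480,::-1],b[150:290,350:490,::-1])]))
E
```

```text
from [ 0.3018 -0.4431  0.197 ] w 0.0847 F [1.  0.2 0.4] t 15.925
shift mm [-111.5  161.5  173.2] turn [-0.07 -0.04 -0.15]
scene [(0.56, np.int64(1262), [206.6, 402.1])]
(array([ 0.43154569, -0.29638357, -0.1254488 ]), np.float64(0.16952258348464966))
top [(0.68, np.int64(1719), [217.1, 423.4])]
(array([ 0.43444523, -0.29663887, -0.14232108]), np.float64(0.2745782434940338))
```

View pics/c8.png

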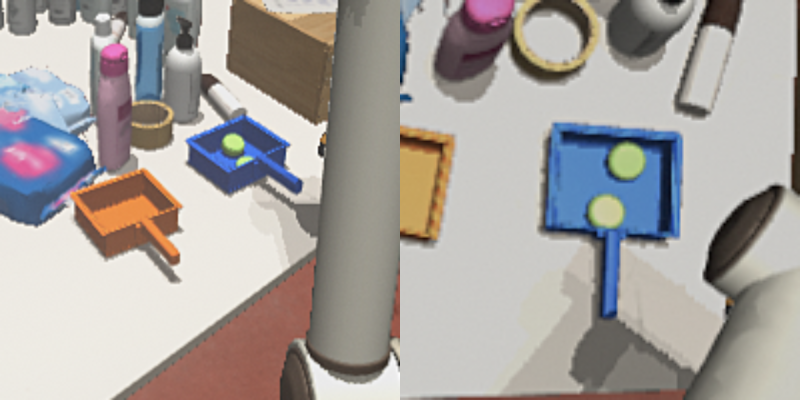

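The dish stands where it was with both soaps inside, and the arm is clear of it.

```bash
python3 -c "
from h import *
print(order.sign_off())"
```

```text
the job is handed in; nothing more can be done
None
```

The job is done and handed in, at about 16 s of robot time. I took the blue dish by its handle and used its rims to lift the red bar about 40 mm. Both green soaps slid into the basin. I then put the dish back where it stood and let go.

**Last checks:**
- **Position:** the fitted dish position is within about 2 mm and 1° of the start when each camera is compared with its own first fit.
- **Fit quality:** the final fits were looser than the first ones, because the soaps hide part of the dish in the mask.
- **Soaps:** both show in the basin in both views, and the chute was seen empty during the lift.
- **Gripper:** it is open and well clear of everything, and the force reading is about zero.

No check failed. The finger opening read about 12 mm on the 16 mm handle, but the grip held throughout. I did not look at the red bar again after lowering it.

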